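# Prop up the splash shield in the fume hood and hold it

### The job

The clear splash shield in the fume hood is leaning back on its rests with its prop leg folded up. Swing the prop leg down past centre until it snaps to its stop, then take the shield by the carrying handle on its top, bring it upright until the leg's rubber foot stands firmly on the base plate, and finish while still holding it there by the handle, because nothing else keeps it from tipping back. Leave the glassware beside it where it stands.

Things in the scene. Friction and masses are not known exactly. Their poses are not given: they have to be found in the camera images.
- splash_shield: Folding splash shield fixed on the bench: steel base plate 290 (x) x 360 (y) x 12 mm with hinge cheeks and two rear rests; on it the hinged frame (300 mm wide aluminium tube, clear panel, handle) and the prop leg. Origin: centre of the plate's underside. x points from the leg's side (robot) to the rests' side, y along the frame hinge, z up.
- shield_frame (a joint): Lean of the frame on its nearly free hinge: 0 = upright; 0.35 rad = leaning back (+x of the base) on the rests, its start; let go near upright, its weight tips it back there (about 0.1 N m). With the leg folded it can be pulled over to -0.30; with the leg down, the foot meets the base plate at about 0.01 and stops it there.
- shield_hinge (a point): Middle of the frame hinge, 34 mm above the bench, above the base's origin; moves not at all. Axes turn with the frame: y along the hinge, z up the frame, x to the back.
- shield_handle (a point): Middle of the carrying handle's bar: round steel, 13 mm thick, 90 mm long along the frame's y, 45 mm above the 16 mm top tube (30 mm free below it, 97 mm between the handle's uprights). It lies 295 mm up the frame from the hinge and 18 mm behind the hinge line. Axes as shield_hinge.
- prop_leg (a joint): Swing of the prop leg: 0 = folded up, lying level along the frame (start); 1.75 rad = fully down, at its stop. An over-centre spring at the hub drives it back to 0 below about 0.65 and on to 1.75 by itself above about 0.8. About 1.5 N across the leg at leg_grip starts it; pulled level towards the robot by over about 3 N, or gripped hard, it drags the leaning frame up with it.
- leg_pivot (a point): Leg pivot in a steel hub on the frame's robot side near its right (-y) upright, 150 mm up the frame from the hinge. Axes turn with the leg: y along the leg, pivot to foot; x = pivot axis. The leg swings down by turning about -x (right-hand rule), in a plane tilted 0.45 rad off the frame: its foot goes down and out towards the robot.
- leg_grip (a point): Point on the leg's axis 150 mm from the pivot, where the leg (round aluminium bar, 11 mm thick) is free all round; folded, it is about 60 mm in front of the clear panel. Axes as leg_pivot.
- leg_foot (a point): Centre of the leg's rubber foot, a ball of 9 mm radius, 186 mm from the pivot; above it a sleeve of 8 mm radius begins 168 mm from the pivot. Axes as leg_pivot.
- amber_bottle: Bystander: amber glass bottle with black cap, 42 mm across, 85 mm high, upright beside the shield. Origin: centre of its underside.
- beaker: Bystander: clear beaker, 72 mm across, 95 mm high, beside the shield. Origin: centre of its underside.
- dish_stack: Bystander: three stacked glass dishes, 88 mm across, 44 mm high, beside the shield. Origin: centre of its underside.

How it is judged:
By the outcome, as a careful person would: the job done as asked, in the order asked, and still so for the second after the job is handed in, while the arm keeps its last pose, push and grip.
It also fails if it takes over 42 s, if anything falls off the work surface, if the arm or the gripper's body presses on something with over 40 N, if the wrist force passes 120 N, or if a joint passes its speed limit or range.

### The arm

A 6-joint arm with a two-finger parallel gripper is mounted at the origin on the work surface. World frame = base frame: x ahead of the robot, y to its left, z up, the work surface at z = 0. Lengths are in m, angles in rad, forces in N, time in s.
With the tool pointing down it reaches from about 0.275 to 0.85 m from the base axis. Payload 5.2 kg.
Tool frame: the origin (TCP) lies between the finger pads, 19 mm behind the fingertips; this is the grasp point; z points along the fingers, y is the line along which they close (so a half turn about z gives the same grasp; the last joint's range is limited). The gripper opens to 85 mm and grips with 20 to 120 N. Pads are 22 mm wide; open, the fingers measure 114 mm over their backs; the gripper's body (76 mm by 85 mm) begins 54 mm behind the grasp point. The pads swing forward as they close: fully open they stand 13 mm farther back than shut.
Start: joints at [0.922, 0.259, 1.535, -0, 1.348, -0.203], TCP at [0.237, 0.496, 0.25] pointing down, gripper open.
Joint ranges: [-3.14, 3.14], [-0.91, 2.08], [0.19, 2.58], [-1.22, 4.36], [0.22, 2.71], [-3.12, 3.12]. Speed limits (rad/s): [2.57, 2.57, 3.14, 3.14, 3.14, 3.14].

### API

Orientations are given as a unit quaternion [x, y, z, w].
In Python, from station import env gives the robot as it stands.
- The arm moves only by the shell command python3 shift.py 'ROWS' [FORCE]. ROWS is a JSON list of rows, 1 to 10 of them, each of 7 numbers: a rotation vector rx, ry, rz in rad, then dx, dy, dz in m, then the finger opening in m; each row shifts and turns the commanded pose from where the row before left it, along the tool's axes as they then stand; what a row does not reach is not made up. A row lasts 1/10 s, in which the tool goes at most 0.05 m and 0.15 rad, less where a joint would pass 70% of its speed; a pose out of reach is approached as far as the arm can. The fingers move at their own pace and stop on an object; FORCE is the grip in N (left out, the last holds). Time passes only in rows, so rows that do not move let the fingers close. It prints the time, the measured TCP pose, the force, the opening and the grip force at its end.
- env.get_state(): the state, without advancing time (a new reading comes with each control period).
- env.grab_frame(name): name is "side" or "top"; returns the picture (480x640x3 uint8, red, green, blue); there is no depth.
- env.get_calibration(name): a dict with "camera_matrix" (3x3 intrinsics, pixels), "R" (3x3) and "t" (3): a world point X has camera coordinates R X + t. Camera axes: x right, y down, z forward; pixel columns grow to the right and rows downward; lengths in m; the calibration is good to about 2 mm. A picture is of the moment at which its call begins. get_calibration takes no time and is no camera call.
- env.hand_in(): hands the job in; it is judged then, once.
The state is a dict: "time": time; "joint_positions": joint angles; "qvel": joint speeds; "joint_torque": joint torques, N m; "eef_pos": TCP position; "ee_rot": TCP orientation; "contact_force": force on the tool from outside, world axes, zero at the start; "moment": the same for the moment, N m; "width": finger opening in m; "gripper_force": force on a finger pad.
Only numpy, scipy, OpenCV 4.12 (cv2) and the standard library are available. Lean on these libraries where they do the work, as an engineer would, in place of code of your own. Each camera call takes 0.05 s, during which the arm holds its last target. There are 200 camera calls.

## Working session

There is one attempt and no reset: what is moved stays moved. The work goes in short steps, Python scripts to look and compute and a shell command to move; the robot and the scene stay as the last step left them, time stands still between calls to the robot, and variables do not carry over. Pictures are saved under pics/ and viewed, at most 10 in all, crops included, and the job is handed in when it is done.

```bash
ls; mkdir -p pics; python3 - <<'E'
from station import env
import cv2
for n in("side","top"):
    cv2.imwrite(f"pics/{n}0.png",env.grab_frame(n)[:,:,::-1])
    c=env.get_calibration(n);print(n,c)
print(env.get_state())
E
```

```text
pics
shift.py
station.py
side {'camera_matrix': array([[514.19511354,   0.        , 319.0359347 ],
       [  0.        , 514.19511354, 238.89665836],
       [  0.        ,   0.        ,   1.        ]]), 'R': array([[ 0.89206612, -0.45189324,  0.00324654],
       [-0.28673978, -0.57156611, -0.76882539],
       [ 0.34928261,  0.68491217, -0.63945053]]), 't': array([-0.48522033,  0.33811002,  1.04353675])}
top {'camera_matrix': array([[623.56632208,   0.        , 329.47432904],
       [  0.        , 623.56632208, 246.15262337],
       [  0.        ,   0.        ,   1.        ]]), 'R': array([[-0.01601773, -0.99957233, -0.02446598],
       [-0.98494847,  0.01998573, -0.17168889],
       [ 0.17210444,  0.02134766, -0.98484737]]), 't': array([0.05476528, 0.59018483, 1.56535647])}
{'time': 0.1, 'joint_positions': array([ 9.22209683e-01,  2.59309080e-01,  1.53597335e+00,  6.28747844e-06,
        1.34803032e+00, -2.02777694e-01]), 'qvel': array([-0.00147276, -0.00294011, -0.00135139, -0.00032433,  0.00181294,
        0.00025488]), 'joint_torque': array([ 8.48278887e-04, -4.46970212e+01, -2.91249418e+01, -4.53952334e-04,
        6.27771500e-03,  3.84374482e-05]), 'eef_pos': array([0.23684088, 0.49589331, 0.24923697]), 'ee_rot': array([ 2.21063766e-01,  9.75258977e-01, -7.82025698e-04, -3.57940436e-04]), 'contact_force': array([ 0.10271153, -0.07424642, -0.49788674]), 'moment': array([ 0.03477906, -0.012169  ,  0.00159959]), 'gripper_force': 0.0, 'width': 0.08592001401224646}
```

View pics/side0.png

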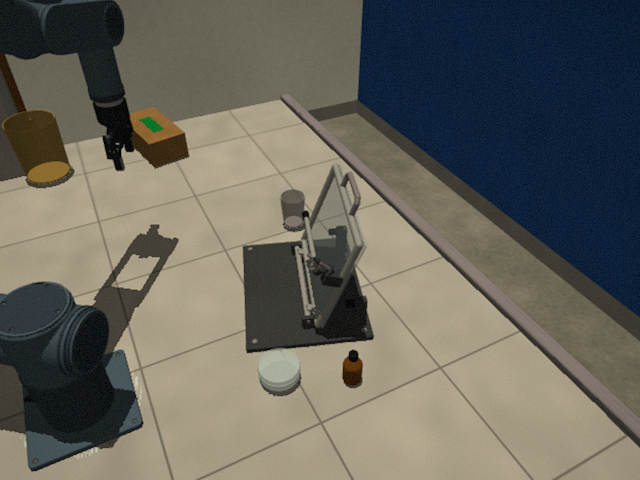

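View pics/top0.png

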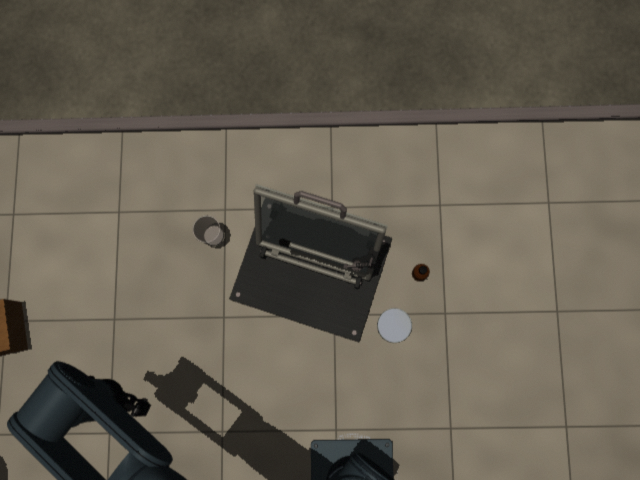

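The side view shows the plate around (245–370, 240–350) with the leg folded across the frame's front. The top view shows its front corners at about (231,299) and (360,341), right rear at about (391,238), handle at about (296–346, 195–215). I'll zoom in for corner pixels.

```bash
python3 - <<'E'
import cv2,numpy as np
a=cv2.imread("pics/top0.png")[180:350,220:400];b=cv2.imread("pics/side0.png")[160:355,235:380]
f=lambda x,g=1.6:np.uint8(255*(x/255.)**(1/g))
A=cv2.resize(f(a),None,fx=4.4,fy=3.5,interpolation=cv2.INTER_CUBIC) if 0 else cv2.resize(f(a),None,fx=3.3,fy=3.3,interpolation=cv2.INTER_CUBIC)
cv2.imwrite("pics/tz.png",A)
cv2.imwrite("pics/sz.png",cv2.resize(f(b),None,fx=3,fy=3,interpolation=cv2.INTER_CUBIC))
E
```

```text
(no output)
```

View pics/tz.png

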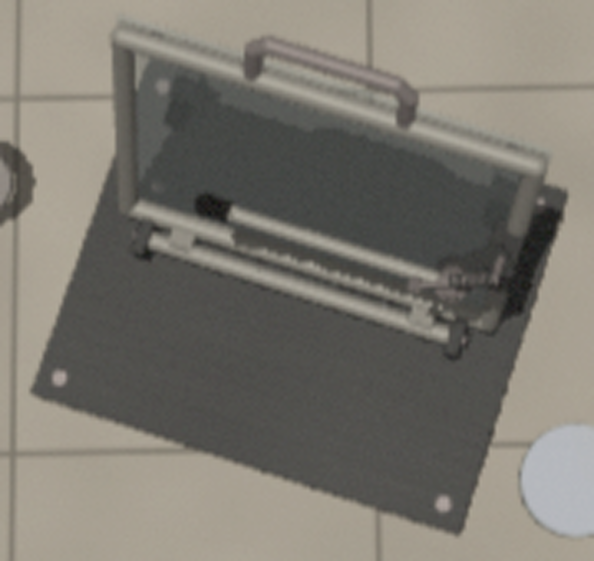

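View pics/sz.png

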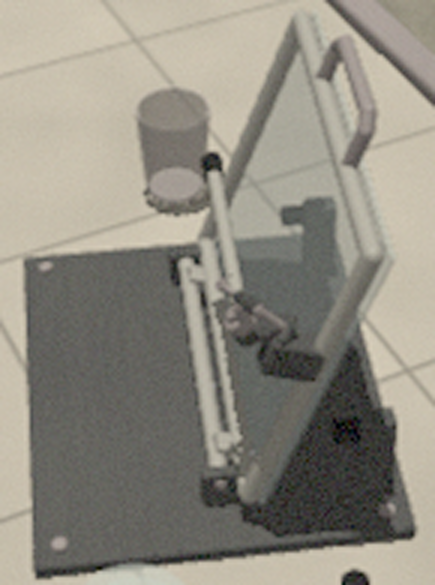

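Plate corners, foot ball and handle ends are clear in both crops: the foot is at about (284,243) in the top view and (305,214) in the side view. Next I compute the poses.

```bash
cat > h.py <<'E'
from station import env
import numpy as np, cv2
from scipy.spatial.transform import Rotation as R
C={n:env.get_calibration(n) for n in("side","top")}
P={n:c["camera_matrix"]@np.c_[c["R"],c["t"]] for n,c in C.items()}
def tri(t,s):
    X=cv2.triangulatePoints(P["top"],P["side"],np.float64(t).reshape(2,1),np.float64(s).reshape(2,1))[:,0];return X[:3]/X[3]
def plane(n,p,z):
    M=P[n];return (lambda v:np.r_[v[:2]/v[2],z])(np.linalg.inv(np.c_[M[:,0],M[:,1],M[:,2]*z+M[:,3]])@np.r_[p,1])
def px(n,X): v=P[n]@np.r_[X,1];return v[:2]/v[2]
E
python3 - <<'E'
from h import *
T=lambda u,v:(u/3.3+220-.35,v/3.3+180-.35); S=lambda u,v:(u/3+235-.33,v/3+160-.33)
ct=[T(32,392),T(462,535),T(568,190)];cs=[S(25,258),S(35,572),S(413,530)]
L=np.array([[-.145,.18],[-.145,-.18],[.145,-.18]])
W=[]
for a,b in zip(ct,cs):
    p,q=plane("top",a,.012),plane("side",b,.012);print(p,q,tri(a,b));W.append(p*.6+q*.4)
W=np.array(W)[:,:2]
lc,wc=L.mean(0),W.mean(0)
H=((L-lc)[:,0]+1j*(L-lc)[:,1]).conj()@((W-wc)[:,0]+1j*(W-wc)[:,1])
yaw=np.angle(H);r=np.array([[np.cos(yaw),-np.sin(yaw)],[np.sin(yaw),np.cos(yaw)]])
o=wc-r@lc;print("yaw",yaw,"o",o,"res",W-(L@r.T+o))
Bz=R.from_euler("z",yaw);F=Bz*R.from_euler("y",.35);h0=np.r_[o,.034]
print("handle pred",h0+F.apply([.018,0,.295]),"tri",tri((T(265,43)[0]+T(412,95)[0])/2 if 0 else T(338,69),S(356,82)))
for y in(.045,-.045):
    X=h0+F.apply([.018,y,.295]);print(px("top",X),px("side",X))
f=tri(T(212,207),S(211,161));print("foot",f,"in frame",F.inv().apply(f-h0))
e=[plane("top",T(575,480),.044)];print("dish",e,"bottle",plane("top",(421,270),.085))
E
```

```text
[0.46380024 0.31051196 0.012     ] [0.46655827 0.30884459 0.012     ] [0.46512661 0.31045073 0.01088764]
[ 0.34549866 -0.02910123  0.012     ] [ 0.34833846 -0.03037047  0.012     ] [ 0.34672234 -0.02940393  0.0113132 ]
[ 0.61874549 -0.12107642  0.012     ] [ 0.61788902 -0.12188218  0.012     ] [ 0.61879493 -0.12110218  0.01075185]
yaw -0.3338359600420214 o [0.54197212 0.09379597] res [[ 0.0009457  -0.00152567]
 [ 0.00063788 -0.00085436]
 [-0.00158358  0.00238003]]
handle pred [0.65351767 0.05511012 0.30494279] tri [0.65094601 0.05288204 0.30334673]
[301.96079005 192.72414717] [349.37682762 174.55399714]
[340.57586799 204.85622169] [357.06971467 197.62992803]
foot [0.57902899 0.14859275 0.1920828 ] in frame [-0.03818449  0.063914    0.15434707]
dish [array([ 0.38531406, -0.11636089,  0.044     ])] bottle [ 0.51976973 -0.18573972  0.085     ]
```

```bash
cat >> h.py <<'E'
from scipy.linalg import expm,logm
yaw=-0.334;o=np.array([.542,.0938]);h0=np.r_[o,.034]
Bz=R.from_euler("z",yaw)
Fr=lambda a:Bz*R.from_euler("y",a)
F=Fr(.35)
pt=lambda p,a=.35:h0+Fr(a).apply(p)          # frame coords -> world
piv=np.array([-.038,-.122,.152])
sw=np.array([-np.sin(.45),0,-np.cos(.45)])     # swing dir in frame
RA=R.from_matrix(F.as_matrix()@np.c_[[0,1,0],-sw,np.cross([0,1,0],-sw)])  # tool for leg
RH=Bz*R.from_matrix(np.c_[[0,1,0],[1,0,0],[0,0,-1]])                      # tool straight down
def rows(pos,rot):
    """equal row (screw) from measured pose to target, and row count at 4 cm/0.12 rad"""
    s=env.get_state();A=np.eye(4);A[:3,:3]=R.from_quat(s["ee_rot"]).as_matrix();A[:3,3]=s["eef_pos"]
    B=np.eye(4);B[:3,:3]=rot.as_matrix();B[:3,3]=pos
    T=np.linalg.inv(A)@B;rv=R.from_matrix(T[:3,:3]).as_rotvec()
    n=int(np.ceil(max(np.linalg.norm(T[:3,3])/.04,np.linalg.norm(rv)/.12)))
    r=expm(np.real(logm(T))/n)
    print("n",n,"total",rv.round(3),T[:3,3].round(4),"row",R.from_matrix(r[:3,:3]).as_rotvec().round(4),r[:3,3].round(4))
    w=A.copy();path=[]
    for i in range(n): w=w@r;path.append(w[:3,3].round(2))
    print("path",path[::3])
E
python3 - <<'E'
from h import *
pre=pt(piv+np.array([0,.14,0])-sw*.035)+RA.as_matrix()@[0,0,-.10]
print(RA.as_matrix().round(3),pre);rows(pre,RA)
E
```

```text
[[ 0.328  0.678  0.658]
 [ 0.945 -0.235 -0.228]
 [ 0.     0.697 -0.717]] [0.52131693 0.12002992 0.28593511]
n 14 total [-0.628 -0.559  1.381] [-0.4187 -0.2165 -0.0365] row [-0.0449 -0.0399  0.0987] [-0.0362  0.0067  0.0035]
path [array([0.27, 0.49, 0.25]), array([0.37, 0.44, 0.24]), array([0.45, 0.36, 0.25]), array([0.5 , 0.26, 0.27]), array([0.52, 0.16, 0.28])]
```

```bash
r='[-0.045,-0.04,0.0987,-0.0362,0.0067,0.0035,0]'; python3 shift.py '[[-0.045,-0.04,0.0987,-0.0362,0.0067,0.0035,0],[-0.045,-0.04,0.0987,-0.0362,0.0067,0.0035,0],[-0.045,-0.04,0.0987,-0.0362,0.0067,0.0035,0],[-0.045,-0.04,0.0987,-0.0362,0.0067,0.0035,0],[-0.045,-0.04,0.0987,-0.0362,0.0067,0.0035,0],[-0.045,-0.04,0.0987,-0.0362,0.0067,0.0035,0],[-0.045,-0.04,0.0987,-0.0362,0.0067,0.0035,0]]' 20
python3 shift.py '[[-0.045,-0.04,0.0987,-0.0362,0.0067,0.0035,0],[-0.045,-0.04,0.0987,-0.0362,0.0067,0.0035,0],[-0.045,-0.04,0.0987,-0.0362,0.0067,0.0035,0],[-0.045,-0.04,0.0987,-0.0362,0.0067,0.0035,0],[-0.045,-0.04,0.0987,-0.0362,0.0067,0.0035,0],[-0.045,-0.04,0.0987,-0.0362,0.0067,0.0035,0],[-0.045,-0.04,0.0987,-0.0362,0.0067,0.0035,0],[0,0,0,0,0,0,0],[0,0,0,0,0,0,0]]'
python3 - <<'E'
from h import *
rows(pt(piv+np.array([0,.14,0])-sw*.035),RA);print(env.get_state()["joint_positions"].round(2))
E
```

```text
time: 0.8
eef_pos: [0.4526, 0.3609, 0.2548]
ee_rot: [0.533, 0.821, 0.12, 0.167]
contact_force: [1.3, 0.9, 0.1]
width: 0.0002
gripper_force: 0.0
time: 1.7
eef_pos: [0.5213, 0.1205, 0.2861]
ee_rot: [0.755, 0.536, 0.219, 0.306]
contact_force: [-0.0, 0.1, 0.3]
width: -0.0001
gripper_force: 0.0
n 3 total [ 0.001 -0.001 -0.002] [-5.000e-04 -1.000e-04  1.002e-01] row [ 0.0005 -0.0003 -0.0007] [-0.0002 -0.      0.0334]
path [array([0.54, 0.11, 0.26])]
[ 0.27 -0.04  2.03 -0.76  0.61  1.12]
```

```bash
python3 shift.py '[[0,0,0,0,0,0.025,0],[0,0,0,0,0,0.025,0],[0,0,0,0,0,0.025,0],[0,0,0,0,0,0.025,0],[0,0,0,0,0,0,0]]'
python3 - <<'E'
from h import *
a=env.grab_frame("side")[130:350,180:400,::-1];b=env.grab_frame("top")[150:350,220:420,::-1]
g=lambda x:np.uint8(255*(x/255.)**.6)
cv2.imwrite("pics/c1.png",np.hstack([cv2.resize(g(a),(400,400),interpolation=2),cv2.resize(g(b),(400,400),interpolation=2)]))
E
```

```text
time: 2.2
eef_pos: [0.5882, 0.0981, 0.212]
ee_rot: [0.755, 0.537, 0.218, 0.306]
contact_force: [0.2, -0.5, -0.5]
width: 0.0002
gripper_force: 0.0
```

View pics/c1.png

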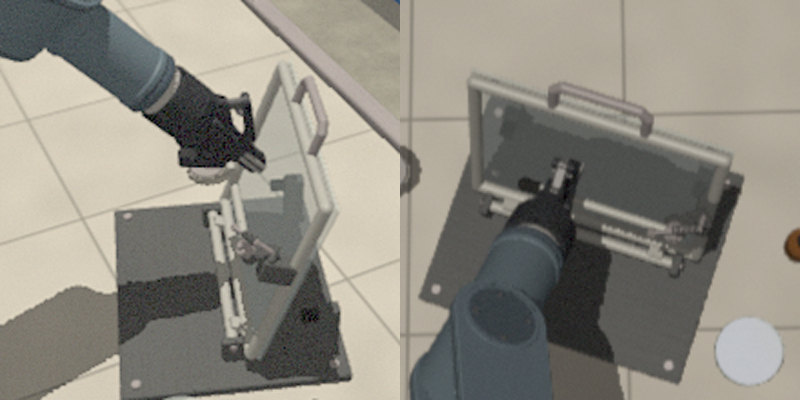

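The closed fingers sit above and behind the leg, just right of the black foot, clear of the panel. Now I swing it about the pivot.

```bash
python3 shift.py '[[0,0,0,0,-0.007,0,0],[0,0,0,0,-0.007,0,0],[0,0,-0.05,0.001,-0.007,0,0],[0,0,-0.05,0.001,-0.007,0,0],[0,0,-0.05,0.001,-0.007,0,0],[0,0,-0.05,0.001,-0.007,0,0],[0,0,-0.05,0.001,-0.007,0,0]]'
python3 shift.py '[[0,0,-0.05,0.001,-0.007,0,0],[0,0,-0.05,0.001,-0.007,0,0],[0,0,-0.05,0.001,-0.007,0,0],[0,0,-0.05,0.001,-0.007,0,0],[0,0,-0.05,0.001,-0.007,0,0]]'
python3 - <<'E'
from h import *
a=env.grab_frame("side")[130:350,180:400,::-1];b=env.grab_frame("top")[150:350,220:420,::-1]
g=lambda x:np.uint8(255*(x/255.)**.6)
cv2.imwrite("pics/c2.png",np.hstack([cv2.resize(g(a),(400,400),interpolation=2),cv2.resize(g(b),(400,400),interpolation=2)]))
E
```

```text
time: 3.0
eef_pos: [0.5551, 0.1121, 0.1824]
ee_rot: [0.681, 0.627, 0.181, 0.332]
contact_force: [0.5, -0.4, 1.1]
width: -0.0002
gripper_force: 0.6
time: 3.5
eef_pos: [0.5308, 0.1151, 0.1703]
ee_rot: [0.6, 0.71, 0.133, 0.344]
contact_force: [0.8, 1.1, -0.5]
width: 0.0
gripper_force: 0.4
```

View pics/c2.png

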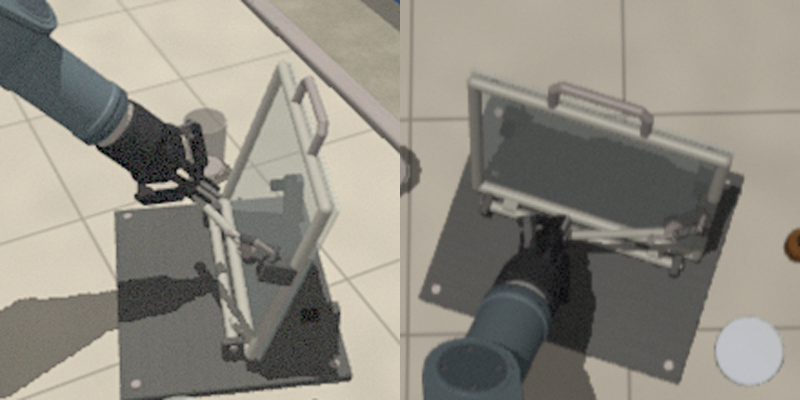

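```bash
python3 shift.py '[[0,0,-0.05,0.001,-0.007,0,0],[0,0,-0.05,0.001,-0.007,0,0],[0,0,-0.05,0.001,-0.007,0,0],[0,0,-0.05,0.001,-0.007,0,0],[0,0,-0.05,0.001,-0.007,0,0],[0,0,-0.05,0.001,-0.007,0,0]]'
python3 shift.py '[[0,0,-0.05,0.001,-0.007,0,0],[0,0,-0.05,0.001,-0.007,0,0],[0,0,-0.05,0.001,-0.007,0,0],[0,0,-0.05,0.001,-0.007,0,0],[0,0,0,0,0,0,0],[0,0,0,0,0,0,0],[0,0,0,0,0,0,0]]'
python3 - <<'E'
from h import *
a=env.grab_frame("side")[130:350,180:400,::-1];b=env.grab_frame("top")[150:350,220:420,::-1]
g=lambda x:np.uint8(255*(x/255.)**.6)
cv2.imwrite("pics/c3.png",np.hstack([cv2.resize(g(a),(400,400),interpolation=2),cv2.resize(g(b),(400,400),interpolation=2)]))
E
```

```text
time: 4.2
eef_pos: [0.5, 0.1069, 0.1591]
ee_rot: [0.491, 0.795, 0.076, 0.348]
contact_force: [-0.6, 0.5, -0.4]
width: -0.0002
gripper_force: 0.2
time: 4.9
eef_pos: [0.4797, 0.0949, 0.1534]
ee_rot: [0.412, 0.841, 0.04, 0.348]
contact_force: [0.1, 0.4, -0.5]
width: 0.0001
gripper_force: 0.0
```

View pics/c3.png

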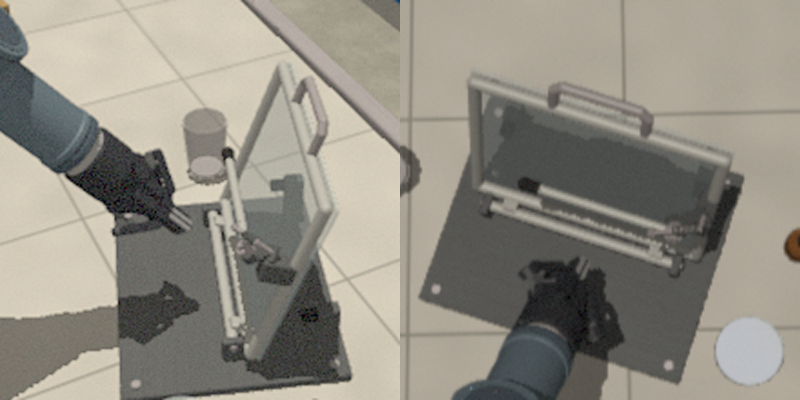

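The leg slipped off and sprang back to folded (foot again at its start pixel), the frame hasn't moved. Checking where the tool went compared with the plan.

```bash
python3 - <<'E'
from h import *
for p,q in [([.5882,.0981,.212],[.755,.537,.218,.306]),([.5551,.1121,.1824],[.681,.627,.181,.332]),([.5308,.1151,.1703],[.6,.71,.133,.344]),([.5,.1069,.1591],[.491,.795,.076,.348]),([.4797,.0949,.1534],[.412,.841,.04,.348])]:
    d=RA.inv().apply(np.array(p)-pt(piv));e=RA.inv()*R.from_quat(q)
    print("in leg plane",d.round(3),"rot",e.as_rotvec().round(3))
print(env.get_state()["joint_positions"].round(2))
E
```

```text
in leg plane [0.141 0.034 0.002] rot [0. 0. 0.]
in leg plane [ 0.144 -0.012 -0.002] rot [-0.005  0.004 -0.25 ]
in leg plane [ 0.138 -0.038 -0.01 ] rot [ 0.015  0.005 -0.501]
in leg plane [ 0.121 -0.065 -0.02 ] rot [ 0.041  0.014 -0.799]
in leg plane [ 0.103 -0.08  -0.027] rot [ 0.053  0.023 -0.995]
[ 0.2   0.09  2.28 -1.22  0.37  0.62]
```

Joint 4 ran into its -1.22 limit: at 45° the tool lines up with the forearm, a wrist singularity. I'll redo it with a steeper tool, 20° off vertical and no turning, hooking from behind.

```bash
python3 shift.py '[[0,0,0,0,0,-0.04,0],[0,0,0,0,0,-0.04,0],[0,0,0,0,0,-0.04,0],[0,0,0,0,0,0,0]]'
cat >> h.py <<'E'
RB=Bz*R.from_matrix(np.c_[[0,1,0],[np.cos(.35),0,np.sin(.35)],[np.sin(.35),0,-np.cos(.35)]])
def LB(q,b,s=.14,dz=-.005): # TCP target hooking leg at angle q
    return pt(piv+s*(np.cos(q)*np.array([0,1,0])+np.sin(q)*sw))+RB.as_matrix()@[0,b,dz]
E
python3 - <<'E'
from h import *
print(LB(0,.026),env.get_state()["joint_positions"].round(2));rows(LB(0,.026,dz=-.105),RB)
p=[RB.inv().apply(LB(q,.026 if q==0 else .02)) for q in (0,.2,.4,.6,.8,1.)];print(np.diff(p,axis=0).round(4))
E
```

```text
time: 5.4
eef_pos: [0.405, 0.1226, 0.2476]
ee_rot: [0.411, 0.841, 0.042, 0.349]
contact_force: [0.7, 0.5, -1.1]
width: 0.0004
gripper_force: 0.0
[0.58487178 0.09797637 0.20342698] [ 0.37 -0.19  2.23 -0.77  0.66  0.22]
n 9 total [0.338 0.184 0.984] [-0.0988  0.1066  0.0572] row [0.0375 0.0204 0.1093] [-0.0055  0.0169  0.0035]
path [array([0.42, 0.13, 0.25]), array([0.47, 0.14, 0.27]), array([0.52, 0.13, 0.29])]
[[-0.0028 -0.0314  0.0114]
 [-0.0083 -0.0244  0.0109]
 [-0.0134 -0.0224  0.01  ]
 [-0.018  -0.0195  0.0087]
 [-0.0219 -0.0159  0.0071]]
```

```bash
python3 shift.py '[[0.0375,0.0204,0.1093,-0.0055,0.0169,0.0035,0],[0.0375,0.0204,0.1093,-0.0055,0.0169,0.0035,0],[0.0375,0.0204,0.1093,-0.0055,0.0169,0.0035,0],[0.0375,0.0204,0.1093,-0.0055,0.0169,0.0035,0],[0.0375,0.0204,0.1093,-0.0055,0.0169,0.0035,0],[0.0375,0.0204,0.1093,-0.0055,0.0169,0.0035,0],[0.0375,0.0204,0.1093,-0.0055,0.0169,0.0035,0],[0.0375,0.0204,0.1093,-0.0055,0.0169,0.0035,0],[0.0375,0.0204,0.1093,-0.0055,0.0169,0.0035,0],[0,0,0,0,0,0,0]]'
python3 - <<'E'
from h import *
print(env.get_state()["joint_positions"].round(2));rows(LB(0,.026),RB)
E
```

```text
time: 6.4
eef_pos: [0.5557, 0.1047, 0.2922]
ee_rot: [0.805, 0.568, 0.097, 0.142]
contact_force: [-0.1, -0.0, -0.3]
width: -0.0
gripper_force: 0.0
[ 0.07  0.1   1.67 -0.16  1.06  0.47]
n 3 total [-0.004  0.007 -0.005] [ 0.0038 -0.0021  0.0936] row [-0.0015  0.0024 -0.0018] [ 0.0012 -0.0007  0.0312]
path [array([0.57, 0.1 , 0.26])]
```

```bash
python3 shift.py '[[0,0,0,0.001,-0.001,0.024,0],[0,0,0,0.001,-0.001,0.024,0],[0,0,0,0.001,0,0.024,0],[0,0,0,0.001,0,0.022,0],[0,0,0,0,0,0,0]]'
python3 shift.py '[[0,0,0,-0.001,-0.01,0.004,0],[0,0,0,-0.001,-0.01,0.004,0],[0,0,0,-0.001,-0.01,0.004,0],[0,0,0,-0.003,-0.008,0.004,0],[0,0,0,-0.003,-0.008,0.004,0],[0,0,0,-0.003,-0.008,0.003,0]]'
python3 - <<'E'
from h import *
a=env.grab_frame("side")[130:350,180:400,::-1];b=env.grab_frame("top")[150:350,220:420,::-1]
g=lambda x:np.uint8(255*(x/255.)**.6)
print(env.get_state()["joint_positions"].round(2));rows(LB(.4,.02),RB)
cv2.imwrite("pics/c4.png",np.hstack([cv2.resize(g(a),(400,400),interpolation=2),cv2.resize(g(b),(400,400),interpolation=2)]))
E
```

```text
time: 6.9
eef_pos: [0.5799, 0.1002, 0.1988]
ee_rot: [0.803, 0.572, 0.094, 0.14]
contact_force: [-0.8, -0.6, -1.5]
width: 0.0
gripper_force: 0.0
time: 7.5
eef_pos: [0.5366, 0.1032, 0.1632]
ee_rot: [0.803, 0.571, 0.097, 0.141]
contact_force: [0.7, -0.6, 0.2]
width: -0.0001
gripper_force: 0.6
[ 0.07  0.19  1.91 -0.21  0.74  0.54]
n 1 total [-0.008  0.007  0.001] [0.0004 0.0037 0.0001] row [-0.0077  0.0069  0.0006] [0.0004 0.0037 0.0001]
path [array([0.54, 0.1 , 0.16])]
```

View pics/c4.png

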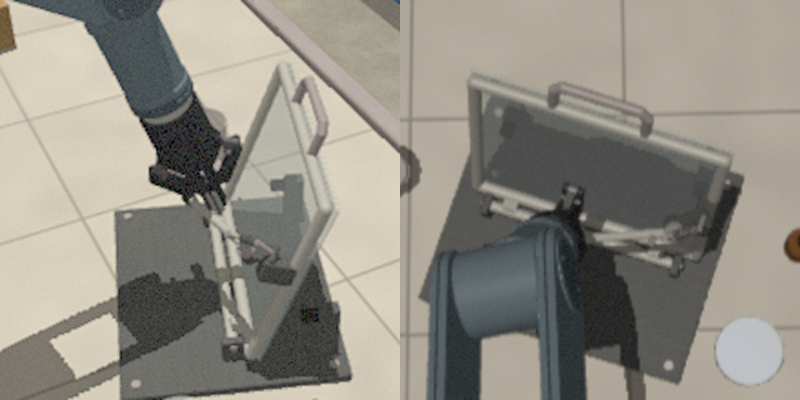

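The leg is being swung down, with about 0.4 rad done, the frame still on its rests and joint 4 at a safe value. Continuing past centre.

```bash
python3 shift.py '[[0,0,0,-0.005,-0.007,0.003,0],[0,0,0,-0.005,-0.007,0.003,0],[0,0,0,-0.005,-0.007,0.003,0],[0,0,0,-0.006,-0.006,0.003,0],[0,0,0,-0.006,-0.006,0.003,0],[0,0,0,-0.006,-0.006,0.003,0]]'
python3 shift.py '[[0,0,0,-0.007,-0.005,0.002,0],[0,0,0,-0.007,-0.005,0.002,0],[0,0,0,-0.007,-0.005,0.002,0],[0,0,0,0,0,0,0],[0,0,0,0,0,0,0],[0,0,0,0,0,0,0]]'
python3 - <<'E'
from h import *
a=env.grab_frame("side")[130:350,180:400,::-1];b=env.grab_frame("top")[150:350,220:420,::-1]
g=lambda x:np.uint8(255*(x/255.)**.6)
print(env.get_state()["joint_positions"].round(2));rows(LB(1.,.02),RB)
cv2.imwrite("pics/c5.png",np.hstack([cv2.resize(g(a),(400,400),interpolation=2),cv2.resize(g(b),(400,400),interpolation=2)]))
E
```

```text
time: 8.2
eef_pos: [0.4969, 0.0815, 0.133]
ee_rot: [0.803, 0.571, 0.097, 0.141]
contact_force: [0.5, -0.3, 0.8]
width: -0.0002
gripper_force: 0.0
time: 8.8
eef_pos: [0.4799, 0.0661, 0.1233]
ee_rot: [0.803, 0.571, 0.098, 0.142]
contact_force: [-0.3, 0.7, 0.2]
width: -0.0
gripper_force: 0.0
[-0.02  0.14  2.1  -0.2   0.58  0.47]
n 1 total [-0.004  0.005  0.   ] [ 0.0001 -0.0026  0.0033] row [-0.0042  0.0053  0.0003] [ 0.0001 -0.0026  0.0033]
path [array([0.48, 0.07, 0.12])]
```

View pics/c5.png

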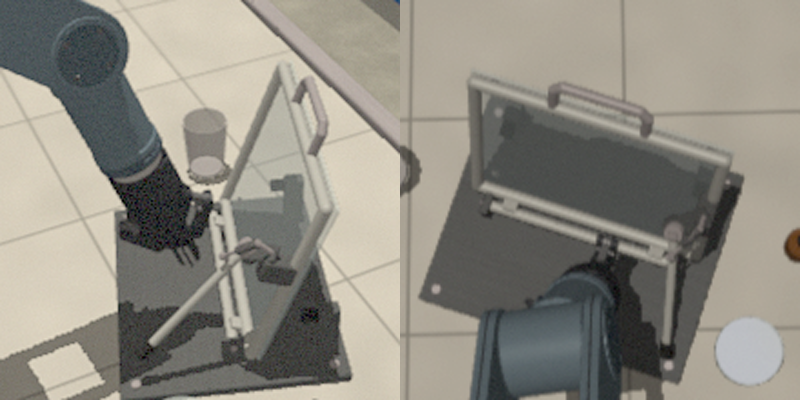

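The leg snapped through: foot now at top-crop (667,351), side-crop (147,350), out towards the robot, the frame still leaning. Retreating upward and heading for the handle.

```bash
python3 shift.py '[[0,0,0,0,0,-0.04,0],[0,0,0,0,0,-0.04,0],[0,0,0,0,0,-0.04,0],[0,0,0,0,0,-0.04,0],[0,0,0,0,0,-0.04,0],[0,0,0,0,0,-0.04,0.06],[0,0,0,0,0,0,0.06]]' 40
python3 - <<'E'
from h import *
for n in("top","side"):
    for q in(1.6,1.75): print(n,q,px(n,pt(piv+.186*(np.cos(q)*np.array([0,1,0])+np.sin(q)*sw))).round(1))
H=np.array([.6525,.054,.304]);rows(H+[0,0,.1],RH)
E
```

```text
time: 9.6
eef_pos: [0.4046, 0.0948, 0.3552]
ee_rot: [0.802, 0.571, 0.102, 0.144]
contact_force: [0.5, 0.1, 0.4]
width: 0.0281
gripper_force: 0.0
top 1.6 [343.5 323.9]
top 1.75 [354.2 326.5]
side 1.6 [255.2 316.4]
side 1.75 [256.6 325.2]
n 7 total [ 0.356  0.001 -0.   ] [0.0428 0.2491 0.0405] row [ 0.0508  0.0001 -0.    ] [0.0061 0.0362 0.0003]
path [array([0.44, 0.09, 0.37]), array([0.54, 0.07, 0.39]), array([0.65, 0.05, 0.4 ])]
```

The foot pixel matches 1.75 rad, so it's at its stop.

```bash
python3 shift.py '[[0.0508,0,0,0.0061,0.0362,0.0003,0.06],[0.0508,0,0,0.0061,0.0362,0.0003,0.06],[0.0508,0,0,0.0061,0.0362,0.0003,0.06],[0.0508,0,0,0.0061,0.0362,0.0003,0.06],[0.0508,0,0,0.0061,0.0362,0.0003,0.06],[0.0508,0,0,0.0061,0.0362,0.0003,0.06],[0.0508,0,0,0.0061,0.0362,0.0003,0.06],[0,0,0,0,0,0,0.06],[0,0,0,0,0,0,0.06]]'
python3 - <<'E'
from h import *
H=np.array([.6525,.054,.307]);rows(H,RH);s=env.get_state();print(s["joint_positions"].round(2),s["width"])
E
```

```text
time: 10.5
eef_pos: [0.6525, 0.0523, 0.3906]
ee_rot: [0.815, 0.579, -0.007, -0.005]
contact_force: [-0.4, 0.3, -0.2]
width: 0.0599
gripper_force: 0.0
n 3 total [-0.016  0.007 -0.002] [0.0022 0.0008 0.0836] row [-0.0053  0.0023 -0.0008] [0.0007 0.0001 0.0279]
path [array([0.65, 0.05, 0.36])]
[-0.09  0.43  0.96 -0.    1.77  0.25] 0.05991714000580203
```

```bash
python3 shift.py '[[0,0,0,0.002,0.001,0.028,0.06],[0,0,0,0,0,0.028,0.06],[0,0,0,0,0,0.028,0.06],[0,0,0,0,0,0,0.06]]'
python3 - <<'E'
from h import *
a=env.grab_frame("side")[130:350,180:400,::-1];b=env.grab_frame("top")[150:350,220:420,::-1]
g=lambda x:np.uint8(255*(x/255.)**.6)
cv2.imwrite("pics/c6.png",np.hstack([cv2.resize(g(a),(400,400),interpolation=2),cv2.resize(g(b),(400,400),interpolation=2)]))
E
```

```text
time: 10.9
eef_pos: [0.6486, 0.0551, 0.3078]
ee_rot: [0.815, 0.579, -0.008, -0.005]
contact_force: [-0.7, 0.5, -1.0]
width: 0.0605
gripper_force: 0.0
```

View pics/c6.png

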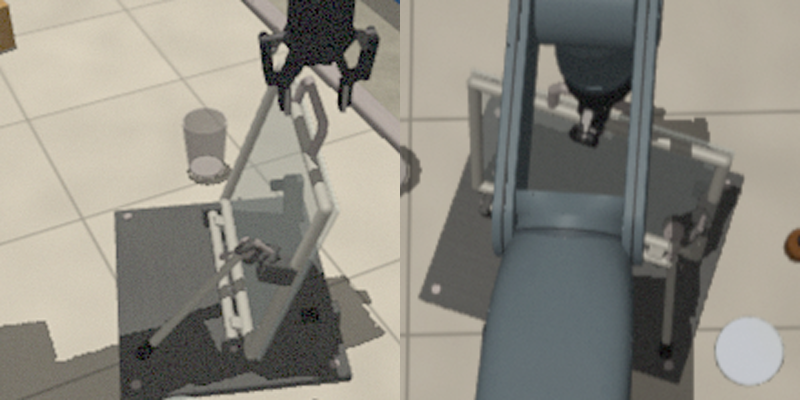

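The fingers straddle the handle bar (side-crop fingers at (285,100) and (345,105), bar between), and the front finger is clear of the tube. Closing.

```bash
python3 shift.py '[[0,0,0,0,0,0,0],[0,0,0,0,0,0,0],[0,0,0,0,0,0,0],[0,0,0,0,0,0,0],[0,0,0,0,0,0,0],[0,0,0,0,0,0,0],[0,0,0,0,0,0,0],[0,0,0,0,0,0,0]]' 40
python3 - <<'E'
from h import *
s=env.get_state();p=s["eef_pos"];Q=R.from_quat(s["ee_rot"])
v=Q.inv().apply(p-h0);d=Bz.inv().apply(p-h0);print("base-frame",d.round(4),"tool",v.round(4),"rotvs base",(RH.inv()*Q).as_rotvec().round(3))
dl=R.from_rotvec([-.034,0,0]);print("row",(dl.apply(v)-v).round(5))
E
```

```text
time: 11.8
eef_pos: [0.6513, 0.0546, 0.3123]
ee_rot: [0.815, 0.579, -0.005, -0.003]
contact_force: [-4.7, 1.9, 5.8]
width: 0.0112
gripper_force: 39.5
base-frame [ 0.1161 -0.0012  0.2783] tool [-0.0024  0.1132 -0.2795] rotvs base [ 0.01  -0.005  0.002]
row [-0.      -0.00957 -0.00369]
```

Width 11 mm on a 13 mm bar with the tool pushed up suggests gripping on the bar's upper half. I'll reopen, go 7 mm lower and regrip.

```bash
python3 shift.py '[[0,0,0,0,0,0,0.05],[0,0,0,0,0,0,0.05],[0,0,0,0,0,0,0.05],[0,0,0,0,0,0,0.05],[0,0,0,0,0,0.004,0.05],[0,0,0,0,0.002,0.003,0.05],[0,0,0,0,0,0,0.05]]'
python3 shift.py '[[0,0,0,0,0,0,0],[0,0,0,0,0,0,0],[0,0,0,0,0,0,0],[0,0,0,0,0,0,0],[0,0,0,0,0,0,0],[0,0,0,0,0,0,0],[0,0,0,0,0,0,0]]'
```

```text
time: 12.5
eef_pos: [0.6536, 0.0535, 0.3027]
ee_rot: [0.815, 0.579, -0.006, -0.003]
contact_force: [-0.6, -1.2, -1.5]
width: 0.0502
gripper_force: 0.0
time: 13.2
eef_pos: [0.6512, 0.0545, 0.304]
ee_rot: [0.815, 0.579, -0.007, -0.005]
contact_force: [-8.5, 1.8, 2.6]
width: 0.0115
gripper_force: 39.1
```

Same width, so it's just pad compression, and the tool now stays put: a proper grip. Raising along the hinge arc.

```bash
python3 shift.py '[[-0.034,0,0,0,-0.0092,-0.0038,0],[-0.034,0,0,0,-0.0092,-0.0038,0],[-0.034,0,0,0,-0.0092,-0.0038,0],[-0.034,0,0,0,-0.0092,-0.0038,0],[-0.034,0,0,0,-0.0092,-0.0038,0],[-0.034,0,0,0,-0.0092,-0.0038,0],[-0.034,0,0,0,-0.0092,-0.0038,0],[-0.034,0,0,0,-0.0092,-0.0038,0],[0,0,0,0,0,0,0]]'
python3 - <<'E'
from h import *
s=env.get_state();p=s["eef_pos"];d=Bz.inv().apply(p-h0);print(d.round(4),"lean",np.arctan2(d[0],d[2])-np.arctan2(.018,.295),np.hypot(d[0],d[2]),Bz.inv().apply(s["contact_force"]).round(1),s["joint_positions"].round(2),s["width"])
E
```

```text
time: 14.1
eef_pos: [0.5794, 0.0793, 0.3257]
ee_rot: [0.808, 0.575, 0.073, 0.107]
contact_force: [-0.5, -2.0, -4.3]
width: 0.0115
gripper_force: 40.1
[ 0.0401 -0.0014  0.2917] lean 0.07574998616047571 0.29439991898907203 [ 0.2 -2.  -4.3] [-0.    0.15  1.51 -0.1   1.23  0.35] 0.011463760298207646
```

```bash
cat > m.py <<'E'
from h import *
s=env.get_state();p=s["eef_pos"];d=Bz.inv().apply(p-h0);print(d.round(4),"lean",np.arctan2(d[0],d[2])-np.arctan2(.018,.295),np.hypot(d[0],d[2]),Bz.inv().apply(s["contact_force"]).round(1),s["width"])
E
python3 shift.py '[[-0.034,0,0,0,-0.0092,-0.0038,0],[-0.02,0,0,0,-0.0055,-0.0022,0],[0,0,0,0,0,0,0],[0,0,0,0,0,0,0]]';python3 m.py
python3 shift.py '[[-0.012,0,0,0,-0.0033,-0.0013,0],[0,0,0,0,0,0,0],[0,0,0,0,0,0,0]]';python3 m.py
```

```text
time: 14.5
eef_pos: [0.5666, 0.0838, 0.3273]
ee_rot: [0.805, 0.572, 0.088, 0.129]
contact_force: [-0.2, -1.9, -4.6]
width: 0.0116
gripper_force: 40.2
[ 0.0266 -0.0014  0.2933] lean 0.029362789603217247 0.29450031916283614 [ 0.4 -1.9 -4.6] 0.011625630353495568
time: 14.8
eef_pos: [0.5634, 0.0849, 0.3276]
ee_rot: [0.804, 0.572, 0.092, 0.134]
contact_force: [-1.1, -2.0, -3.8]
width: 0.0117
gripper_force: 40.2
[ 0.0231 -0.0014  0.2936] lean 0.01755554994762435 0.2944820077657104 [-0.4 -2.2 -3.8] 0.011723864104622632
```

```bash
python3 shift.py '[[-0.007,0,0,0,-0.002,-0.0008,0],[0,0,0,0,0,0,0],[0,0,0,0,0,0,0]]';python3 m.py
python3 shift.py '[[0,0,0,0,-0.0018,-0.0007,0],[0,0,0,0,0,0,0],[0,0,0,0,0,0,0]]';python3 m.py
```

```text
time: 15.1
eef_pos: [0.5612, 0.0857, 0.3278]
ee_rot: [0.804, 0.571, 0.094, 0.137]
contact_force: [-0.8, -3.8, -4.9]
width: 0.0119
gripper_force: 40.1
[ 0.0208 -0.0014  0.2938] lean 0.00958091682762275 0.2945147095122375 [ 0.5 -3.8 -4.9] 0.011909061802209084
time: 15.4
eef_pos: [0.5595, 0.0863, 0.3279]
ee_rot: [0.804, 0.571, 0.094, 0.137]
contact_force: [-1.7, -5.1, -5.7]
width: 0.0116
gripper_force: 40.1
[ 0.019  -0.0014  0.2939] lean 0.0037563728524345544 0.2945394230357475 [ 0.1 -5.4 -5.7] 0.011621484191760926
```

```bash
python3 shift.py '[[0,0,0,0,-0.0018,-0.0007,0],[0,0,0,0,0,0,0],[0,0,0,0,0,0,0]]';python3 m.py
python3 shift.py '[[0,0,0,0,-0.0018,-0.0007,0],[0,0,0,0,0,0,0],[0,0,0,0,0,0,0]]';python3 m.py
```

```text
time: 15.7
eef_pos: [0.5584, 0.0867, 0.328]
ee_rot: [0.804, 0.571, 0.094, 0.138]
contact_force: [2.5, -6.2, -7.4]
width: 0.0116
gripper_force: 39.8
[ 0.0179 -0.0013  0.294 ] lean -0.0002742660334432226 0.29458454174549953 [ 4.4 -5.1 -7.4] 0.011634831703736706
time: 16.0
eef_pos: [0.5575, 0.087, 0.3281]
ee_rot: [0.804, 0.571, 0.095, 0.138]
contact_force: [6.3, -7.2, -10.2]
width: 0.0113
gripper_force: 39.5
[ 0.0169 -0.0013  0.2941] lean -0.0036050076210554366 0.29459846718639066 [  8.3  -4.7 -10.2] 0.01132850256441446
```

The frame stops hard at about its foot-contact angle: 8 N of push for under 1 mm. With the leg folded it would swing on to -0.30, so the foot must be standing. Settle, check, hand in.

```bash
python3 shift.py '[[0,0,0,0,0,0,0],[0,0,0,0,0,0,0],[0,0,0,0,0,0,0],[0,0,0,0,0,0,0],[0,0,0,0,0,0,0],[0,0,0,0,0,0,0]]';python3 m.py; python3 - <<'E'
from h import *
import cv2
q=1.75;f=piv+.186*(np.cos(q)*np.array([0,1,0])+np.sin(q)*sw)
a=cv2.imread("pics/side0.png");im=env.grab_frame("side")[:,:,::-1];t=env.grab_frame("top")[:,:,::-1]
for n,i in(("side",im),("top",t)):
    u=px(n,pt(f,.01));print(n,u.round(1),pt(f,.01).round(3))
    x,y=u.round().astype(int);w=i[y-9:y+10,x-9:x+10].max(2);ys,xs=np.where(w<28);print("dark blob",len(xs),(xs.mean()+x-9,ys.mean()+y-9) if len(xs) else "")
for nm,(x,y) in dict(dish=(395,326),bottle=(421,272),beaker=(212,232)).items():
    A=cv2.imread("pics/top0.png")[y-22:y+22,x-22:x+22];print(nm,"mean diff",cv2.absdiff(A,t[y-22:y+22,x-22:x+22]).mean().round(1))
E
```

```text
time: 16.6
eef_pos: [0.5575, 0.087, 0.3281]
ee_rot: [0.804, 0.571, 0.095, 0.138]
contact_force: [7.0, -6.5, -9.8]
width: 0.0112
gripper_force: 39.6
[ 0.0169 -0.0013  0.2941] lean -0.003521383573877636 0.2946085285410878 [ 8.8 -3.9 -9.8] 0.011230514254880166
side [256.6 337.1] [ 0.38  -0.014  0.022]
dark blob 118 (np.float64(257.4830508474576), np.float64(334.97457627118644))
top [353.6 328.3] [ 0.38  -0.014  0.022]
dark blob 136 (np.float64(348.63235294117646), np.float64(327.79411764705884))
dish mean diff 6.7
bottle mean diff 5.7
beaker mean diff 6.2
```

The foot is seen on the plate where predicted, the push is steady, and the glassware is unchanged (only noise). Handing in.

```bash
python3 -c "from station import env;print(env.hand_in())"
```

```text
the job is handed in; nothing more can be done
None
```

I handed the job in at about 17 s: the leg is snapped down to its stop and the shield is upright with its foot pressed on the plate at about 9 N, still held by the handle. The first leg swing slipped and sprang back, so it took a second try, and the glassware was not disturbed.

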